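# Sort the left-hand and right-hand cabinet hinges

### The job

Two lift-off hinge halves for the gas cabinet doors are lying on the bench, one left-hand and one right-hand (seen from above with the pin pointing away from you, the flat leaf is on the left of a left-hand hinge and on the right of a right-hand one). Put the left-hand hinge in the grey tray on the robot's left and the right-hand hinge in the grey tray on the robot's right, each lying flat on its leaf on the tray floor, the same way up as it lies now.

Things in the scene. Friction and masses are not known exactly. Their poses are not given: they have to be found in the camera images.
- hinge_left_centre (a point): Left-hand bare-steel hinge half lying on its leaf, about 0.4 kg: knuckle block 70 mm long, 20 wide, 35 high (flat sides, round top), a 12 mm pin 32 mm out of one end, a leaf 70 x 45 x 5 mm along the foot of one side only. Point: block centre, 17.5 mm above the underside; x along the block to the pin, z up, leaf on the +y side (10 to 55 mm out). Grip across the 20 mm, tips above the leaf.
- hinge_right_centre (a point): Right-hand bare-steel hinge half lying on its leaf, about 0.4 kg: knuckle block 70 mm long, 20 wide, 35 high (flat sides, round top), a 12 mm pin 32 mm out of one end, a leaf 70 x 45 x 5 mm along the foot of one side only. Point: block centre, 17.5 mm above the underside; x along the block to the pin, z up, leaf on the -y side (10 to 55 mm out). Grip across the 20 mm, tips above the leaf.
- tray_left: Open grey plastic tray on the robot's left (+y) side of the bench, 200 mm along its x, 170 mm along its y, 50 mm high, walls and floor 5 mm thick, empty, fixed to the bench. Origin: centre of its underside; z up. The two trays look alike and are told apart only by the side they stand on.
- tray_right: Open grey plastic tray on the robot's right (-y) side of the bench, 200 mm along its x, 170 mm along its y, 50 mm high, walls and floor 5 mm thick, empty, fixed to the bench. Origin: centre of its underside; z up. The two trays look alike and are told apart only by the side they stand on.
Not all that is in view belongs to the job. Leave any purple look-alike of the part that bears hinge_left_centre alone.

How it is judged:
By the outcome, as a careful person would: the job done as asked, in the order asked, and still so for the second after the job is handed in, with the robot touching nothing.
It also fails if it takes over 51 s, if anything falls off the work surface, if the arm or the gripper's body presses on something with over 40 N, if the wrist force passes 120 N, or if a joint passes its speed limit or range.

### The arm

A 6-joint arm with a two-finger parallel gripper is mounted at the origin on the work surface. World frame = base frame: x ahead of the robot, y to its left, z up, the work surface at z = 0. Lengths are in m, angles in degrees, forces in N, time in s.
With the tool pointing down it reaches from about 0.375 to 0.9 m from the base axis. Payload 3.1 kg.
Tool frame: the origin (TCP) lies on the centre line of the jaws, within the pads' length; the fingertips stand 25 mm ahead of it and the grasp point (between the pads) lies 6 mm ahead of it; z points along the fingers, y is the line along which they close (so a half turn about z gives the same grasp; the last joint's range is limited). The gripper opens to 87 mm and grips with 3 to 60 N. Pads are 19 mm wide; open, the fingers measure 117 mm over their backs; the gripper's body (75 mm by 190 mm) begins 51 mm behind the grasp point.
Start: joints at [65.518, 30.224, 82.088, -0, 67.689, -10.227], TCP at [0.154, 0.606, 0.248] pointing down, gripper open.
Joint ranges: [-176.69, 176.69], [-43.24, 126.21], [12.49, 139.97], [-82, 262], [0, 151.66], [-163.58, 163.58]. Speed limits (degrees/s): [159.86, 159.86, 180, 180, 180, 180].

### API

Orientations are given as a 3x3 rotation matrix whose columns are the frame's x, y, z axes.
In Python, from rig import bot, cams, models gives the robot as it stands. The module is installed in compiled form; this text tells all that it offers.
- The arm moves only by the shell command python3 -m handwheel 'ROWS' [OPENING]. ROWS is JSON, a list of rows, each a list of 6 numbers: the shift along the world's x, y, z each as a share of 1 m, from -1 to 1, then the turn, a rotation vector about the world's x, y, z each as a share of 2 rad, from -1 to 1. In form: [[dx, dy, dz, wx, wy, wz], ...]. A call has exactly 8 rows; each row is the pose to reach, as a shift and turn from the pose commanded when the call began; what a row does not reach only later rows make up. A row lasts 1/12 s, in which the tool goes at most 41.7 mm and 7.16 degrees, less where a joint would pass 70% of its speed; a pose out of reach is approached as far as the arm can. A call with a number of a shift or a turn outside -1 to 1 is refused whole. A call with a gripper value outside its range is refused whole. OPENING is the opening, from -1 (shut) to 1 (fully open), so that 0 is half open, set as the call begins (- or left out, the last holds). The fingers move at their own pace and stop on an object; the grip force is fixed at half the most. Time passes only in rows, so rows that repeat a pose let the fingers close, or fill a call up. It gives the time, the measured TCP pose, the force, the opening and the grip force at its end, in the units of the state.
- bot.read_state(): the state, without advancing time (a new reading comes with each control period).
- cams.capture(name): name is "side" or "top"; returns (picture, depth): 480x640x3 uint8, blue, green, red; 480x640 float32, m along the optical axis (not along the pixel's ray), 0 where there is no reading.
- cams.calibration(name): a dict with "mtx" (3x3 intrinsics, pixels), "R" (3x3) and "t" (3): a world point X has camera coordinates R X + t. Camera axes: x right, y down, z forward; pixel columns grow to the right and rows downward; lengths in m; the calibration is good to about 2 mm. A picture is of the moment at which its call begins. calibration takes no time and is no camera call.
- bot.hand_in(): hands the job in; it is judged then, once.
Trained networks look in the newest picture that a camera, given by its name, has taken for a name from the list of things; names that differ only in an ending like _2 or _b are one class to them, and where a whole thing is asked for, a point or a joint stands for the part that bears it (a point fixed in the world has none). Each returns a list of dicts, best first, with "conf" (0 to 1); they miss things now and then, are a little off and sometimes report something else, mostly with a low value. They report only what shows in the picture. A call takes as long as a camera call. They do not tell look-alikes from the thing itself.
- models.spot_in(query, camera): "position" ([column, row] in pixels, amid what is visible of it).
- models.tip_of(query, camera): "position" ([column, row] in pixels: a listed point, or the origin of a listed thing).
The state is a dict: "time_s": time; "joint_positions": joint angles; "qvel": joint speeds; "tau": joint torques, N m; "position": TCP position; "tcp_rot": TCP orientation; "force": force on the tool from outside, world axes, zero at the start; "moment": the same for the moment, N m; "opening": opening from 0.0 (shut) to 1.0 (fully open); "grasp_force": force on a finger pad.
Only numpy, scipy, OpenCV 4.12 (cv2) and the standard library are available. Lean on these libraries where they do the work, as an engineer would, in place of code of your own. Each camera call takes 0.05 s, during which the arm holds its last target. There are 200 camera calls.

## Working session

There is one attempt and no reset: what is moved stays moved. The work goes in short steps, Python scripts to look and compute and a shell command to move; the robot and the scene stay as the last step left them, time stands still between calls to the robot, and variables do not carry over. Pictures are saved under pics/ and viewed, at most 10 in all, crops included, and the job is handed in when it is done.

```bash
mkdir -p pics; cat > h.py <<'E'
import numpy as np, cv2
from rig import bot, cams, models
def cal(c):
    k=cams.calibration(c); return [np.array(k[n],float) for n in("mtx","R","t")]
def world(c,u,v,d):
    K,R,t=cal(c); return R.T@(np.linalg.inv(K)@np.array([u,v,1.])*d-t.ravel())
def onz(c,u,v,z):
    K,R,t=cal(c); r=R.T@np.linalg.inv(K)@np.array([u,v,1.]); o=-R.T@t.ravel(); return o+r*(z-o[2])/r[2]
def cloud(c,D):
    K,R,t=cal(c); v,u=np.indices(D.shape); P=np.stack([(u-K[0,2])/K[0,0]*D,(v-K[1,2])/K[1,1]*D,D],-1)
    return (P-t.ravel())@R
E
python3 - <<'E'
from h import *
for c in("top","side"):
    p,d=cams.capture(c); cv2.imwrite(f"pics/{c}0.png",p)
    for q in("hinge_left_centre","hinge_right_centre","tray_left","tray_right"):
        for r in models.tip_of(q,c)[:4]:
            u,v=r["position"]; print(c,q,round(r["conf"],2),np.round([u,v]),np.round(onz(c,u,v,0 if "tray" in q else .0175),3))
print(np.round(bot.read_state()["tcp_rot"],3))
E
```

```text
top hinge_left_centre 0.93 [366. 183.] [ 0.626 -0.122  0.018]
top hinge_left_centre 0.76 [377. 323.] [ 0.312 -0.135  0.018]
top hinge_right_centre 0.71 [258. 270.] [0.432 0.123 0.018]
top hinge_right_centre 0.24 [170. 236.] [0.511 0.318 0.018]
top tray_left 0.68 [168. 234.] [0.517 0.328 0.   ]
top tray_right 0.55 [463. 230.] [ 0.516 -0.339  0.   ]
side hinge_left_centre 0.9 [277. 193.] [ 0.624 -0.121  0.017]
side hinge_left_centre 0.84 [425. 231.] [ 0.307 -0.127  0.017]
side hinge_left_centre 0.56 [455. 178.] [ 0.292 -0.317  0.017]
side hinge_right_centre 0.88 [314. 307.] [0.433 0.127 0.017]
side tray_left 0.91 [214. 395.] [0.51  0.325 0.   ]
side tray_right 0.69 [362. 156.] [ 0.511 -0.338  0.   ]
[[-0.969  0.246 -0.   ]
 [ 0.246  0.969 -0.   ]
 [ 0.    -0.    -1.   ]]
```

View pics/top0.png

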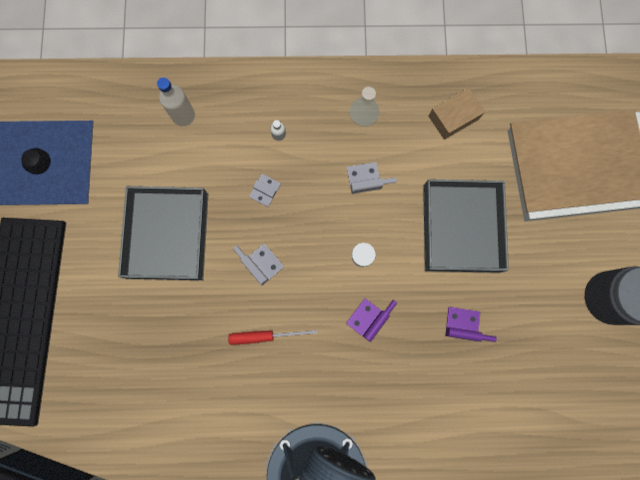

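View pics/side0.png

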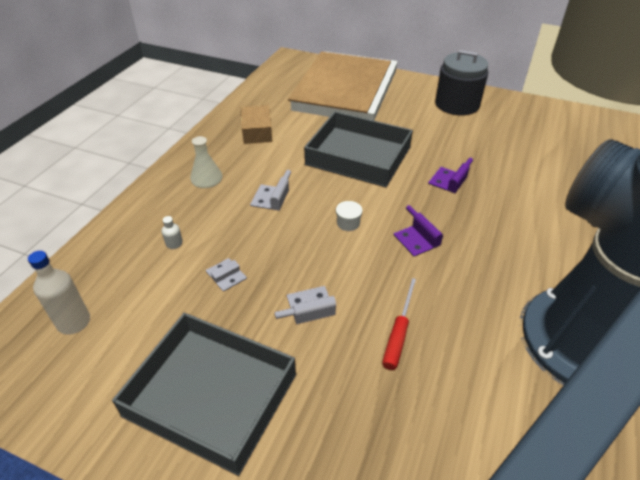

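The top view shows two bare-steel hinges. The one at (366,183) has its pin to the image right (-y) and its leaf towards +x, so it is left-hand. The one at (262,265) has its pin up-left and its leaf on the right, so it is right-hand. Possible mix-ups are the purple look-alikes at (372,320) and (465,325) and the small butt hinge at (265,190). The trays are at (165,233) and (465,227).

Next I'll check the choice in a crop and measure from depth.

```bash
python3 - <<'E'
from h import *
p,d=cams.capture("top")
a=cv2.resize(p[150:215,325:415],(400,289),interpolation=3);b=cv2.resize(p[235:300,220:310],(400,289),interpolation=3)
cv2.imwrite("pics/crop.png",np.hstack([a,b]))
W=cloud("top",d); z=W[...,2]
for n,c in(("L",(.626,-.122)),("R",(.432,.123))):
    near=(np.hypot(W[...,0]-c[0],W[...,1]-c[1])<.085)&(d>0)
    for lo,hi in((.022,.06),(.028,.06)):
        m=(near&(z>lo)&(z<hi)).astype(np.uint8); k,l,s,_=cv2.connectedComponentsWithStats(m); i=1+s[1:,4].argmax()
        P=W[l==i]; r=cv2.minAreaRect((P[:,:2]*1000).astype(np.float32)); print(n,lo,len(P),np.round(r[0],1),np.round(r[1],1),round(r[2],1),P[:,2].max().round(4), "mean",P.mean(0).round(4))
    print("floor z",np.median(z[near]).round(4))
for n,c in(("TL",(.51,.325)),("TR",(.51,-.338))):
    m=(abs(W[...,0]-c[0])<.14)&(abs(W[...,1]-c[1])<.12)&(d>0)&(z>.035)&(z<.07)
    r=cv2.minAreaRect((W[m][:,:2]*1000).astype(np.float32)); print(n,np.round(r[0],1),np.round(r[1],1),round(r[2],1),W[m][:,2].max().round(3))
E
```

```text
L 0.022 354 [ 621.4 -137.4] [ 20.5 102.2] 9.4 0.0399 mean [ 0.6192 -0.1312  0.0311]
L 0.028 287 [ 621.3 -137.1] [ 19.4 101.9] 8.1 0.0399 mean [ 0.6197 -0.1295  0.0324]
floor z -0.0
R 0.022 376 [442.7 140.6] [101.9  19.9] 39.7 0.0403 mean [0.438  0.1366 0.0316]
R 0.028 325 [442.8 140.6] [101.9  19. ] 39.5 0.0403 mean [0.4369 0.1357 0.0326]
floor z 0.0004
TL [513.4 327.7] [172.2 200.7] 88.0 0.055
TR [ 521.4 -335.3] [171.7 201.5] 88.2 0.054
```

View pics/crop.png

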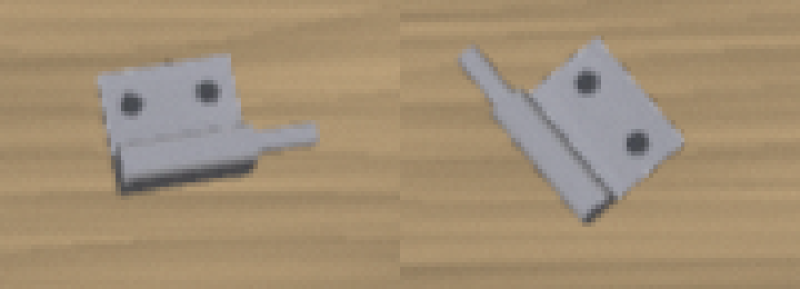

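The crop confirms the choice: on the left picture the pin points right with the leaf on its left (left-hand), and on the right picture the pin points up-left with the leaf on its right (right-hand). The left block centre is about (0.620,-0.122) with tool yaw 9°. The right one is about (0.431,0.130) with tool yaw -50.4°.

Setting out for the left hinge now.

```bash
python3 -m handwheel '[[0.466,-0.729,0,0,0,-0.5825],[0.466,-0.729,0,0,0,-0.5825],[0.466,-0.729,0,0,0,-0.5825],[0.466,-0.729,0,0,0,-0.5825],[0.466,-0.729,0,0,0,-0.5825],[0.466,-0.729,0,0,0,-0.5825],[0.466,-0.729,0,0,0,-0.5825],[0.466,-0.729,0,0,0,-0.5825]]' 1
```

```text
time_s: 1.22
position: [0.3341, 0.3233, 0.2479]
tcp_rot: [[-0.311, 0.95, 0.001], [0.95, 0.311, 0.0], [0.0, 0.001, -1.0]]
force: [1.6, -0.3, 0.4]
opening: 0.997
grasp_force: 0.0
```

```bash
python3 -m handwheel '[[0.287,-0.447,0,0,0,-0.082],[0.287,-0.447,0,0,0,-0.082],[0.287,-0.447,0,0,0,-0.082],[0.287,-0.447,0,0,0,-0.082],[0.287,-0.447,0,0,0,-0.082],[0.287,-0.447,0,0,0,-0.082],[0.287,-0.447,0,0,0,-0.082],[0.287,-0.447,0,0,0,-0.082]]' &&  python3 -m handwheel '[[0.107,-0.167,-0.05,0,0,0],[0.107,-0.167,-0.1,0,0,0],[0.107,-0.167,-0.12,0,0,0],[0.107,-0.167,-0.12,0,0,0],[0.107,-0.167,-0.12,0,0,0],[0.107,-0.167,-0.12,0,0,0],[0.107,-0.167,-0.12,0,0,0],[0.107,-0.167,-0.12,0,0,0]]'
python3 - <<'E'
from h import *
s=bot.read_state(); print(s["position"],s["time_s"])
p,d=cams.capture("side"); 
cv2.imwrite("pics/s1.png",cv2.resize(p[80:260,180:400],(733,600)))
for r in models.tip_of("hinge_left_centre","side")[:3]: print(r["conf"],r["position"],onz("side",*r["position"],.0175))
E
```

```text
time_s: 1.88
position: [0.5144, 0.0423, 0.2478]
tcp_rot: [[-0.157, 0.988, 0.001], [0.988, 0.157, 0.0], [-0.0, 0.001, -1.0]]
force: [0.9, 1.1, -0.2]
opening: 0.999
grasp_force: 0.0
time_s: 2.55
position: [0.6201, -0.1234, 0.1261]
tcp_rot: [[-0.155, 0.988, -0.002], [0.988, 0.155, 0.001], [0.002, -0.002, -1.0]]
force: [-0.2, 0.2, 0.6]
opening: 1.002
grasp_force: 0.0
[ 0.62010291 -0.12344965  0.12614757] 2.55
0.86 [279.4, 191.3] [ 0.62196058 -0.12701264  0.0175    ]
0.64 [427.5, 229.2] [ 0.30515255 -0.13432989  0.0175    ]
0.56 [454.5, 175.8] [ 0.29415824 -0.32316745  0.0175    ]
```

View pics/s1.png

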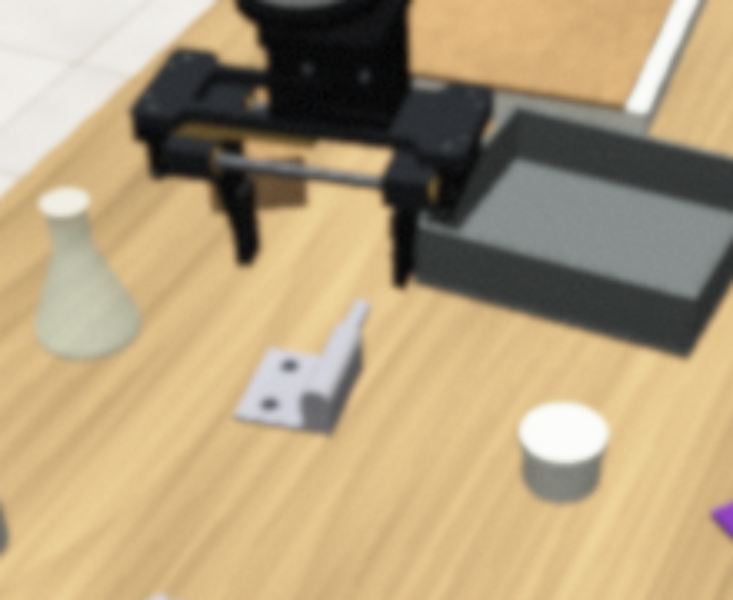

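The gripper is open above the left hinge at about (320,390) in the crop. The jaws straddle the block and the flask is clear, so I'm descending and closing.

```bash
python3 -m handwheel '[[0,-0.001,-0.025,0,0,0],[0,-0.001,-0.05,0,0,0],[0,-0.001,-0.07,0,0,0],[0,-0.001,-0.08,0,0,0],[0,-0.001,-0.087,0,0,0],[0,-0.001,-0.093,0,0,0],[0,-0.001,-0.093,0,0,0],[0,-0.001,-0.093,0,0,0]]' && python3 -m handwheel '[[0,0,0,0,0,0],[0,0,0,0,0,0],[0,0,0,0,0,0],[0,0,0,0,0,0],[0,0,0,0,0,0],[0,0,0,0,0,0],[0,0,0,0,0,0],[0,0,0,0,0,0]]' -1
```

```text
time_s: 3.32
position: [0.621, -0.1235, 0.0354]
tcp_rot: [[-0.158, 0.987, 0.001], [0.987, 0.158, -0.0], [-0.001, 0.001, -1.0]]
force: [0.2, 0.6, -0.2]
opening: 1.003
grasp_force: 0.0
time_s: 3.98
position: [0.6205, -0.1236, 0.0345]
tcp_rot: [[-0.157, 0.988, -0.0], [0.988, 0.157, 0.0], [0.0, -0.0, -1.0]]
force: [0.9, -0.0, 0.6]
opening: 0.477
grasp_force: 0.0
```

```bash
python3 -m handwheel '[[0,0,0,0,0,0],[0,0,0,0,0,0],[0,0,0,0,0,0],[0,0,0,0,0,0],[0,0,0,0,0,0],[0,0,0,0,0,0],[0,0,0,0,0,0],[0,0,0,0,0,0]]' && python3 -m handwheel '[[0,0,0.01,0,0,0],[0,0,0.025,0,0,0],[0,0,0.045,0,0,0],[0,0,0.065,0,0,0],[0,0,0.085,0,0,0],[0,0,0.105,0,0,0],[0,0,0.12,0,0,0],[0,0,0.13,0,0,0]]'
```

```text
time_s: 4.65
position: [0.6206, -0.1236, 0.0345]
tcp_rot: [[-0.157, 0.988, 0.0], [0.988, 0.157, -0.0], [-0.0, 0.0, -1.0]]
force: [0.8, -0.2, -0.4]
opening: 0.228
grasp_force: 30.0
time_s: 5.32
position: [0.6203, -0.1235, 0.1662]
tcp_rot: [[-0.157, 0.988, 0.0], [0.988, 0.157, -0.0], [-0.0, 0.0, -1.0]]
force: [-0.2, -0.3, -5.6]
opening: 0.227
grasp_force: 30.0
```

```bash
python3 -m handwheel '[[-0.004,0.015,0,0,0,0],[-0.012,0.042,0,0,0,0],[-0.021,0.075,0,0,0,0],[-0.03,0.109,0,0,0,0],[-0.04,0.143,0,0,0,0],[-0.049,0.177,0,0,0,0],[-0.058,0.21,0,0,0,0],[-0.068,0.244,0,0,0,0]]' && python3 -m handwheel '[[-0.009,0.033,0,0,0,0],[-0.018,0.066,0,0,0,0],[-0.027,0.099,0,0,0,0],[-0.037,0.132,0,0,0,0],[-0.046,0.165,0,0,0,0],[-0.054,0.195,0,0,0,0],[-0.06,0.215,0,0,0,0],[-0.062,0.223,0,0,0,0]]'
python3 - <<'E'
from h import *
p,d=cams.capture("side"); cv2.imwrite("pics/s2.png",p[200:480,60:420])
E
```

```text
time_s: 5.98
position: [0.5503, 0.1223, 0.1635]
tcp_rot: [[-0.157, 0.988, -0.003], [0.988, 0.157, 0.0], [0.001, -0.003, -1.0]]
force: [0.5, 0.2, -4.9]
opening: 0.226
grasp_force: 30.0
time_s: 6.65
position: [0.4871, 0.3465, 0.1634]
tcp_rot: [[-0.161, 0.987, -0.004], [0.987, 0.161, 0.0], [0.001, -0.004, -1.0]]
force: [0.4, -0.0, -5.5]
opening: 0.225
grasp_force: 30.0
```

View pics/s2.png

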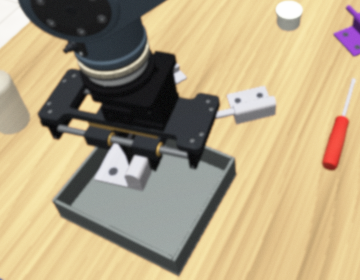

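The view shows the left hinge hanging level over the left tray, at about (125,165) in the crop. Lowering it.

```bash
python3 -m handwheel '[[0.002,-0.001,-0.02,0,0,0],[0.003,-0.001,-0.05,0,0,0],[0.003,-0.001,-0.08,0,0,0],[0.003,-0.001,-0.1,0,0,0],[0.003,-0.001,-0.11,0,0,0],[0.003,-0.001,-0.117,0,0,0],[0.003,-0.001,-0.122,0,0,0],[0.003,-0.001,-0.122,0,0,0]]'
```

```text
time_s: 7.37
position: [0.4937, 0.342, 0.0423]
tcp_rot: [[-0.157, 0.988, -0.0], [0.988, 0.157, -0.0], [-0.0, -0.0, -1.0]]
force: [-0.1, -0.5, -4.6]
opening: 0.226
grasp_force: 30.0
```

```bash
python3 -m handwheel '[[0,0,-0.001,0,0,0],[0,0,-0.002,0,0,0],[0,0,-0.002,0,0,0],[0,0,-0.002,0,0,0],[0,0,-0.002,0,0,0],[0,0,-0.002,0,0,0],[0,0,-0.002,0,0,0],[0,0,-0.002,0,0,0]]'  && python3 -m handwheel '[[0,0,0,0,0,0],[0,0,0,0,0,0],[0,0,0,0,0,0],[0,0,0,0,0,0],[0,0,0,0,0,0],[0,0,0,0,0,0],[0,0,0,0,0,0],[0,0,0,0,0,0]]' -0.1 && python3 -m handwheel '[[0,0,0.01,0,0,0],[0,0,0.03,0,0,0],[0,0,0.06,0,0,0],[0,0,0.09,0,0,0],[0,0,0.12,0,0,0],[0,0,0.15,0,0,0],[0,0,0.17,0,0,0],[0,0,0.17,0,0,0]]' 0.2
```

```text
time_s: 8.03
position: [0.4935, 0.3424, 0.0406]
tcp_rot: [[-0.157, 0.988, 0.0], [0.988, 0.157, 0.0], [0.0, 0.0, -1.0]]
force: [-0.4, 0.8, -5.4]
opening: 0.228
grasp_force: 30.0
time_s: 8.7
position: [0.4935, 0.3424, 0.0406]
tcp_rot: [[-0.157, 0.988, 0.0], [0.988, 0.157, 0.0], [0.0, 0.0, -1.0]]
force: [0.4, 0.4, 0.5]
opening: 0.447
grasp_force: 0.0
time_s: 9.37
position: [0.4961, 0.3438, 0.2166]
tcp_rot: [[-0.158, 0.987, 0.01], [0.988, 0.157, 0.005], [0.003, 0.011, -1.0]]
force: [0.8, 0.9, 0.1]
opening: 0.604
grasp_force: 0.0
```

```bash
python3 -m handwheel '[[-0.0615,-0.211,0,0,0,-0.5184],[-0.0615,-0.211,0,0,0,-0.5184],[-0.0615,-0.211,0,0,0,-0.5184],[-0.0615,-0.211,0,0,0,-0.5184],[-0.0615,-0.211,0,0,0,-0.5184],[-0.0615,-0.211,0,0,0,-0.5184],[-0.0615,-0.211,0,0,0,-0.5184],[-0.0615,-0.211,0,0,0,-0.5184]]' 1
python3 - <<'E'
from h import *
p,d=cams.capture("side"); cv2.imwrite("pics/s3.png",cv2.resize(p[180:480,90:410],(640,600)))
for r in models.tip_of("hinge_right_centre","side")[:2]: print(r["conf"],r["position"],onz("side",*r["position"],.0175))
E
```

```text
time_s: 10.03
position: [0.4311, 0.1301, 0.2105]
tcp_rot: [[0.752, 0.659, -0.001], [0.659, -0.752, -0.0], [-0.001, -0.001, -1.0]]
force: [-0.5, -0.1, 0.1]
opening: 0.99
grasp_force: 0.0
0.85 [313.7, 312.1] [0.42876945 0.1370027  0.0175    ]
```

View pics/s3.png

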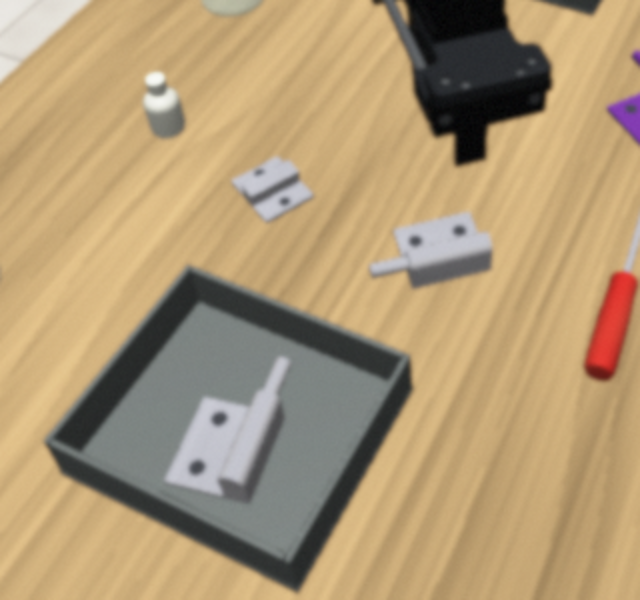

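The left hinge lies flat in the left tray at about (240,440). The right hinge at (440,245) is undisturbed under the gripper, so I'm descending on it.

```bash
python3 -m handwheel '[[0,0,-0.03,0,0,-0.014],[0,0,-0.065,0,0,-0.014],[0,0,-0.1,0,0,-0.014],[0,0,-0.13,0,0,-0.014],[0,0,-0.15,0,0,-0.014],[0,0,-0.165,0,0,-0.014],[0,0,-0.173,0,0,-0.014],[0,0,-0.1765,0,0,-0.014]]' && python3 -m handwheel '[[0,0,0,0,0,0],[0,0,0,0,0,0],[0,0,0,0,0,0],[0,0,0,0,0,0],[0,0,0,0,0,0],[0,0,0,0,0,0],[0,0,0,0,0,0],[0,0,0,0,0,0]]' -1 && python3 -m handwheel '[[0,0,0,0,0,0],[0,0,0,0,0,0],[0,0,0,0,0,0],[0,0,0,0,0,0],[0,0,0,0,0,0],[0,0,0,0,0,0],[0,0,0,0,0,0],[0,0,0,0,0,0]]'
```

```text
time_s: 10.8
position: [0.4313, 0.1316, 0.0328]
tcp_rot: [[0.763, 0.647, -0.002], [0.647, -0.763, -0.0], [-0.002, -0.002, -1.0]]
force: [-0.4, -0.3, -0.2]
opening: 1.004
grasp_force: 0.0
time_s: 11.47
position: [0.4321, 0.1314, 0.0343]
tcp_rot: [[0.764, 0.645, 0.0], [0.645, -0.764, 0.0], [0.0, 0.0, -1.0]]
force: [-0.1, 0.6, -0.8]
opening: 0.48
grasp_force: 0.0
time_s: 12.13
position: [0.4322, 0.1313, 0.034]
tcp_rot: [[0.764, 0.645, 0.0], [0.645, -0.764, -0.0], [0.0, 0.0, -1.0]]
force: [0.5, -0.7, 0.3]
opening: 0.227
grasp_force: 30.0
```

```bash
python3 -m handwheel '[[0,0,0.01,0,0,0],[0,0,0.025,0,0,0],[0,0,0.045,0,0,0],[0,0,0.065,0,0,0],[0,0,0.085,0,0,0],[0,0,0.105,0,0,0],[0,0,0.12,0,0,0],[0,0,0.13,0,0,0]]' && python3 -m handwheel '[[0.002,-0.015,0,0,0,0.02],[0.006,-0.042,0,0,0,0.05],[0.01,-0.075,0,0,0,0.09],[0.015,-0.108,0,0,0,0.13],[0.02,-0.141,0,0,0,0.17],[0.024,-0.174,0,0,0,0.21],[0.029,-0.207,0,0,0,0.25],[0.033,-0.24,0,0,0,0.29]]' && python3 -m handwheel '[[0.005,-0.033,0,0,0,0.03],[0.01,-0.066,0,0,0,0.06],[0.014,-0.099,0,0,0,0.09],[0.019,-0.132,0,0,0,0.12],[0.024,-0.165,0,0,0,0.135],[0.028,-0.2,0,0,0,0.146],[0.032,-0.225,0,0,0,0.146],[0.034,-0.242,0,0,0,0.146]]'
```

```text
time_s: 12.8
position: [0.4312, 0.1316, 0.1649]
tcp_rot: [[0.764, 0.645, -0.001], [0.645, -0.764, 0.0], [-0.0, -0.001, -1.0]]
force: [0.1, -0.3, -4.6]
opening: 0.224
grasp_force: 30.0
time_s: 13.47
position: [0.4637, -0.1095, 0.1632]
tcp_rot: [[0.283, 0.959, -0.003], [0.959, -0.283, 0.002], [0.001, -0.003, -1.0]]
force: [0.5, -0.2, -4.4]
opening: 0.224
grasp_force: 30.0
time_s: 14.13
position: [0.4985, -0.3531, 0.1627]
tcp_rot: [[0.0, 1.0, -0.001], [1.0, -0.0, 0.0], [0.0, -0.001, -1.0]]
force: [-0.0, -0.3, -4.7]
opening: 0.228
grasp_force: 30.0
```

```bash
python3 -m handwheel '[[0,0.001,-0.02,0,0,0],[0,0.001,-0.05,0,0,0],[0,0.001,-0.08,0,0,0],[0,0.001,-0.1,0,0,0],[0,0.001,-0.11,0,0,0],[0,0.001,-0.117,0,0,0],[0,0.001,-0.121,0,0,0],[0,0.001,-0.122,0,0,0]]' && python3 -m handwheel '[[0,0,-0.001,0,0,0],[0,0,-0.0015,0,0,0],[0,0,-0.0015,0,0,0],[0,0,-0.0015,0,0,0],[0,0,-0.0015,0,0,0],[0,0,-0.0015,0,0,0],[0,0,-0.0015,0,0,0],[0,0,-0.0015,0,0,0]]' && python3 -m handwheel '[[0,0,0,0,0,0],[0,0,0,0,0,0],[0,0,0,0,0,0],[0,0,0,0,0,0],[0,0,0,0,0,0],[0,0,0,0,0,0],[0,0,0,0,0,0],[0,0,0,0,0,0]]' -0.1 && python3 -m handwheel '[[0,0,0.01,0,0,0],[0,0,0.03,0,0,0],[0,0,0.06,0,0,0],[0,0,0.09,0,0,0],[0,0,0.12,0,0,0],[0,0,0.15,0,0,0],[0,0,0.17,0,0,0],[0,0,0.17,0,0,0]]' &&  python3 -m handwheel '[[0,0.03,0,0,0,0],[0,0.06,0,0,0,0],[0,0.1,0,0,0,0],[0,0.14,0,0,0,0],[0,0.18,0,0,0,0],[0,0.22,0,0,0,0],[0,0.25,0,0,0,0],[0,0.26,0,0,0,0]]'
python3 - <<'E'
from h import *
p,d=cams.capture("top"); q,_=cams.capture("side")
cv2.imwrite("pics/end.png",np.hstack([cv2.resize(p[150:310,100:540],(440,160)),cv2.resize(q[90:250,260:500],(240,160))]))
W=cloud("top",d)
for c in((.513,.328),(.521,-.335)):
    m=(abs(W[...,0]-c[0])<.08)&(abs(W[...,1]-c[1])<.065)&(d>0); z=W[...,2][m]; print(np.median(z),np.percentile(z,99),np.histogram(z,[-.01,.007,.013,.03,.05])[0])
E
```

```text
time_s: 14.8
position: [0.4991, -0.3496, 0.0419]
tcp_rot: [[-0.002, 1.0, -0.0], [1.0, 0.002, 0.0], [0.0, -0.0, -1.0]]
force: [-0.3, -0.5, -4.2]
opening: 0.229
grasp_force: 30.0
time_s: 15.47
position: [0.499, -0.3496, 0.0407]
tcp_rot: [[-0.002, 1.0, 0.0], [1.0, 0.002, -0.0], [-0.0, 0.0, -1.0]]
force: [-0.4, 0.4, -4.3]
opening: 0.225
grasp_force: 30.0
time_s: 16.13
position: [0.499, -0.3496, 0.0406]
tcp_rot: [[-0.002, 1.0, 0.0], [1.0, 0.002, -0.0], [-0.0, 0.0, -1.0]]
force: [-0.3, 0.4, 0.8]
opening: 0.449
grasp_force: 0.0
time_s: 16.8
position: [0.5012, -0.3516, 0.2167]
tcp_rot: [[-0.002, 1.0, 0.008], [1.0, 0.002, -0.008], [-0.008, 0.008, -1.0]]
force: [0.2, -0.9, -0.1]
opening: 0.446
grasp_force: 0.0
time_s: 17.47
position: [0.497, -0.085, 0.2102]
tcp_rot: [[-0.006, 1.0, -0.003], [1.0, 0.006, 0.003], [0.003, -0.003, -1.0]]
force: [-0.8, 0.4, -0.5]
opening: 0.448
grasp_force: 0.0
0.00600757684119668 0.04146635657881704 [2112  897  112  376]
0.004802569647909208 0.03957008432194054 [2885  654   76  362]
```

View pics/end.png

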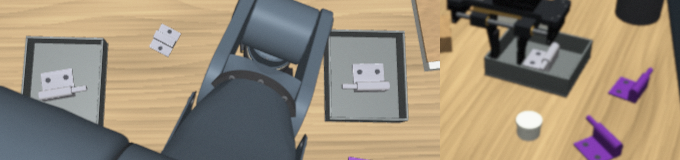

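The final view shows both hinges flat on the tray floors, left-hand at about (65,85) and right-hand at about (367,78), with their tops near 40 mm. The gripper is clear of both.

```bash
python3 -c "
from rig import bot
print(bot.hand_in())"
```

```text
the job is handed in; nothing more can be done
None
```

The job is handed in: the left-hand hinge is in the left tray and the right-hand hinge is in the right tray, each lying flat on its leaf the same way up as before, at about 17.6 s of the 51 s allowed.

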